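Lid the fired jars

TASK

Pick out the four loose terracotta lids and put each on the open jar of its own shape and size, seated flat with its plug in the mouth and, on the square and oblong jars, with its sides in line with the jar's. Set the lids down gently, never dropping them, leave the jars standing where they are, and do not disturb the bottle vase or the white plaster mould block.

Things in the scene. Friction and masses are not known exactly. Their poses are not given: they have to be found in the camera images.
- lid_large: Lid of the large round jar, terracotta, plain round plate 100 mm across with a round knob 22 mm across, plug 68 mm across, about 160 g. Lies plug down on the table. From below: plug 6 mm high, plate 8 mm thick, grip knob 28 mm high; 42 mm in all. Origin: centre of the plug's underside; z up through the knob. 
- lid_small: Lid of the small round jar, terracotta, plain round plate 66 mm across with a round knob 22 mm across, plug 34 mm across, about 80 g. Lies plug down on the table. From below: plug 6 mm high, plate 8 mm thick, grip knob 28 mm high; 42 mm in all. Origin: centre of the plug's underside; z up through the knob. 
- lid_square: Lid of the square jar, terracotta, plate 78 x 78 mm with a square knob 20 x 20 mm, plug 46 x 46 mm, about 120 g. Lies plug down on the table. From below: plug 6 mm high, plate 8 mm thick, grip knob 28 mm high; 42 mm in all. Origin: centre of the plug's underside; z up through the knob. x and y run parallel to the sides of plate and knob.
- lid_oblong: Lid of the oblong jar, terracotta, plate 104 (x) x 64 (y) mm with a bar knob 40 mm long (x) and 18 mm wide (y), plug 72 x 32 mm, about 120 g. Lies plug down on the table. From below: plug 6 mm high, plate 8 mm thick, grip knob 28 mm high; 42 mm in all. Origin: centre of the plug's underside; z up through the knob. 
- jar_large: Large round jar, terracotta, 100 mm across outside, mouth 84 mm, 62 mm tall, 500 g. Open on top, wall and floor 8 mm thick, loose, standing on the table. Origin: centre of its underside; z up. With its lid seated the lid's origin is 6 mm below the rim, i.e. 56 mm above the jar's origin.
- jar_small: Small round jar, terracotta, 66 mm across outside, mouth 50 mm, 56 mm tall, 280 g. Open on top, wall and floor 8 mm thick, loose, standing on the table. Origin: centre of its underside; z up. With its lid seated the lid's origin is 6 mm below the rim, i.e. 50 mm above the jar's origin.
- jar_square: Square jar, terracotta, 78 x 78 mm outside, mouth 62 x 62 mm, 50 mm tall, 350 g. Open on top, wall and floor 8 mm thick, loose, standing on the table. Origin: centre of its underside; z up. With its lid seated the lid's origin is 6 mm below the rim, i.e. 44 mm above the jar's origin. x and y run parallel to its sides.
- jar_oblong: Oblong jar, terracotta, 104 (x) x 64 (y) mm outside, mouth 88 x 48 mm, 46 mm tall, 360 g. Open on top, wall and floor 8 mm thick, loose, standing on the table. Origin: centre of its underside; z up. With its lid seated the lid's origin is 6 mm below the rim, i.e. 40 mm above the jar's origin.
- bottle_vase: Bystander: terracotta bottle vase with a narrow neck, 48 mm across, 80 mm tall, 120 g, upright. Origin: centre of its underside.
- mould_half: Bystander: white plaster mould block 70 x 55 x 34 mm high, 250 g. Origin: centre of its underside.
Things that resemble listed ones, but are neither listed nor needed, are in the scene too. What is shaped like the lid_oblong but green or purple is not meant.

How it is judged:
By the outcome, as a careful person would: the job done as asked, in the order asked, and still so for the second after the job is handed in, with the robot touching nothing.
It also fails if it takes over 131 s, if anything falls off the work surface, if the arm or the gripper's body presses on something with over 40 N, if the wrist force passes 120 N, or if a joint passes its speed limit or range.

ROBOT

A 7-joint arm with a two-finger parallel gripper is mounted at the origin on the work surface. World frame = base frame: x ahead of the robot, y to its left, z up, the work surface at z = 0. Lengths are in m, angles in rad, forces in N, time in s.
With the tool pointing down it reaches from about 0.425 to 0.8 m from the base axis. Payload 8.3 kg.
Tool frame: the origin (TCP) lies midway between the tips of the shut fingers; the grasp point (between the pads) lies robot.grip_point_offset behind it (robot.grip_point_offset is the distance from the TCP to the grasp point, in m); z points along the fingers, y is the direction in which the jaws open and shut (so a half turn about z gives the same grasp; the last joint's range is limited). The gripper opens to 85 mm and grips with 20 to 120 N. Pads are 22 mm wide; open, the fingers measure 114 mm over their backs; the gripper's body (76 mm by 85 mm) begins 54 mm behind the grasp point. The pads swing forward as they close: fully open they stand 13 mm farther back than shut.
Start: joints at [-1.175, 0.383, 0.016, 1.37, -0.006, 1.388, -0.046], TCP at [0.277, 0.56, 0.231] pointing down, gripper open.
Joint ranges: [-2.95, 2.95], [-0.25, 2.06], [-1.52, 1.56], [0.18, 2.33], [-1.44, 4.58], [0.02, 2.06], [-3.01, 3.01]. Speed limits (rad/s): [2.39, 2.39, 3.01, 3.01, 3.14, 3.14, 3.14].

INTERFACE

Orientations are given as a unit quaternion [x, y, z, w].
In Python, from workcell import robot gives the robot as it stands.
- The arm moves only by the tool arm_command, never from a script. Its argument "increments" is a list of rows, each a list of 4 numbers: the shift along the tool's x, y, z in m, then the turn about the tool's z in rad. In form: [[tx, ty, tz, spin], ...]. A call has 1 to 5 rows; each row is the pose to reach, as a shift and turn from the pose measured when the call began, along the tool's axes at that moment; what a row does not reach only later rows make up. A row lasts 1/10 s, in which the tool goes at most 50 mm and 8.59 degrees, less where a joint would pass 70% of its speed; a pose out of reach is approached as far as the arm can. A call with a gripper value outside its range is refused whole. "grip" is the closure, from 0 (fully open) to 1 (shut), set as the call begins (left out, the last holds). The fingers move at their own pace and stop on an object; "squeeze" is the grip in N (left out, the last holds). Time passes only in rows, so rows that repeat a pose let the fingers close. It gives the time, the measured TCP pose, the force and the opening at its end, in the units of the state.
- robot.get_state(): the state, without advancing time (a new reading comes with each control period).
- robot.grab_frame(name): name is "side" or "top"; returns (picture, depth): 400x640x3 uint8, red, green, blue; 400x640 float32, m along the optical axis (not along the pixel's ray), 0 where there is no reading.
- robot.camera_params(name): a dict with "fov_y" (degrees; the focal length in pixels is half the picture's height over the tangent of half this angle, whatever the lens; pixels are square), "cx", "cy" (the principal point, pixels), "R" (3x3) and "t" (3): a world point X has camera coordinates R X + t. Camera axes: x right, y down, z forward; pixel columns grow to the right and rows downward; lengths in m; the calibration is good to about 2 mm. A picture is of the moment at which its call begins. camera_params takes no time and is no camera call.
- robot.sign_off(): hands the job in, once; it reports no verdict.
The state is a dict: "clock": time; "joint_positions": joint angles; "joint_vel": joint speeds; "effort": joint torques, N m; "tcp_pos": TCP position; "ee_rot": TCP orientation; "ft_force": force on the tool from outside, world axes, zero at the start; "wrist_torque": the same for the moment, N m; "gripper_width": finger opening in m.
Only numpy, scipy, OpenCV 4.12 (cv2) and the standard library are available. Lean on these libraries where they do the work, as an engineer would, in place of code of your own. Each camera call takes 0.05 s, during which the arm holds its last target.

## Working session

There is one attempt and no reset: what is moved stays moved. The work goes in short steps, Python scripts to look and compute and a tool call to move; the robot and the scene stay as the last step left them, time stands still between calls to the robot, and variables do not carry over. Pictures are saved under pics/ and viewed, and the job is handed in when it is done.

Besides the shell and the picture viewer there is one more tool, called after "Emit:" in YAML: its name, and indented under it one key for each argument. arm_command: Moves the arm, as the interface text tells. Its arguments: {"type":"object","properties":{"increments":{"type":"array","items":{"type":"array","items":{"type":"number"}}},"grip":{"type":"number"},"squeeze":{"type":"number"}},"required":["increments"]}

```bash
ls; mkdir -p pics; python3 - <<'E'
from workcell import robot
import cv2,numpy as np
print(robot.get_state()); print(robot.grip_point_offset)
for n in("top","side"):
    p,d=robot.grab_frame(n); c=robot.camera_params(n); print(n,c)
    cv2.imwrite(f"pics/{n}0.png",p[:,:,::-1]); np.savez(f"pics/{n}0.npz",p=p,d=d)
E
```

```text
pics
{'clock': 0.0, 'joint_positions': array([-1.17488489,  0.38422952,  0.01638176,  1.37115559, -0.00636411,
        1.38819753, -0.04649543]), 'joint_vel': array([ 6.91893330e-04, -3.91460473e-04, -1.26585548e-03, -1.52891990e-03,
       -3.55165084e-04, -6.73137737e-04, -7.96949375e-05]), 'effort': array([-5.40356687e-04, -6.27601719e+01,  8.43991712e-01, -3.71829700e+01,
        1.65489328e-02,  1.38899137e-02,  1.14759250e-04]), 'tcp_pos': array([0.27653063, 0.55993499, 0.23028364]), 'ee_rot': array([ 2.27374699e-01,  9.73806861e-01, -9.43223908e-04, -2.33268590e-04]), 'ft_force': array([ 0.04978651, -0.37605332,  1.03834913]), 'wrist_torque': array([-0.00018368, -0.02923748, -0.02821275]), 'gripper_width': 0.08556402882800807}
0.0187
top {'fov_y': 57.623727511050454, 'cx': 316.13911830016986, 'cy': 194.85613965173985, 'R': array([[-0.02159309, -0.99902203,  0.03858406],
       [-0.9981554 ,  0.01935191, -0.0575439 ],
       [ 0.05674094, -0.03975544, -0.9975971 ]]), 't': array([0.05489132, 0.48941471, 0.94423622])}
side {'fov_y': 42.64195020493785, 'cx': 322.16874920282936, 'cy': 191.5761321767009, 'R': array([[-0.99524532, -0.09643631, -0.01366701],
       [-0.05281225,  0.65220415, -0.75620144],
       [ 0.08183896, -0.75188416, -0.65419615]]), 't': array([0.52641635, 0.00816792, 1.79990616])}
```

View pics/top0.png

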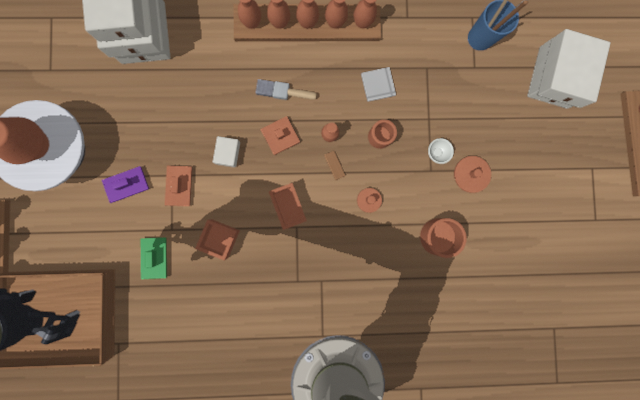

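View pics/side0.png

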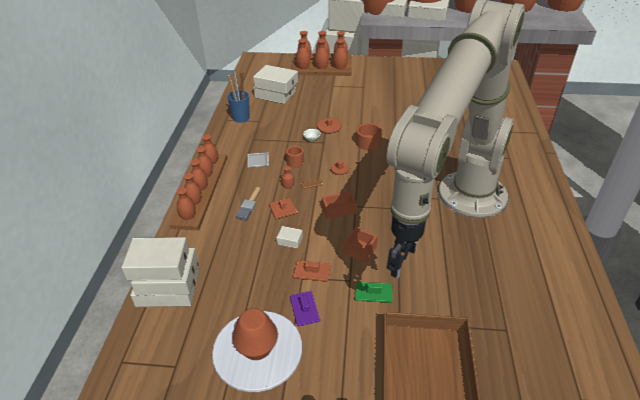

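```bash
cat > h.py <<'E'
import numpy as np,cv2
from workcell import robot
def K(n):
    c=robot.camera_params(n); f=200/np.tan(np.radians(c['fov_y']/2)); return c,f
def cloud(n,d):
    c,f=K(n); v,u=np.mgrid[:400,:640].astype(float)
    P=np.stack([(u-c['cx'])/f*d,(v-c['cy'])/f*d,d],-1)
    X=(P-c['t'])@c['R']; X[d<=0]=np.nan; return X
def proj(n,X):
    c,f=K(n); P=np.asarray(X)@c['R'].T+c['t']; return P[...,:2]/P[...,2:]*f+[c['cx'],c['cy']]
def ray(n,uv,z):
    c,f=K(n); uv=np.atleast_2d(np.asarray(uv,float)); r=np.c_[(uv-[c['cx'],c['cy']])/f,np.ones(len(uv))]@c['R']
    o=-c['R'].T@c['t']; return o+r*((z-o[2])/r[:,2])[:,None]
E
python3 - <<'E'
from h import *
a=np.load('pics/top0.npz');p,d=a['p'],a['d'];X=cloud('top',d)
cv2.imwrite('pics/crop0.png',cv2.resize(p[105:275,95:315,::-1],None,fx=3.6,fy=3.5,interpolation=2))
cv2.imwrite('pics/crop1.png',cv2.resize(p[105:275,310:510,::-1],None,fx=4,fy=3.5,interpolation=2))
b=np.load('pics/side0.npz');Y=cloud('side',b['d'])
for nm,u,v in [('L',472,160),('S',378,206),('Sq',281,147),('ob',182,200),('tbl',250,300),('tbl',420,100),('mould',227,148),('Lrim',443,218)]:
    print(nm,X[v,u].round(4),X[v-2:v+3,u-2:u+3,2].std().round(4))
print([ (Y[v,u]).round(4) for u,v in [(288,236),(330,290),(340,400-60)]])
E
```

```text
L [ 0.5764 -0.3776  0.0118] 0.0016
S [ 0.4577 -0.1179  0.0147] 0.0052
Sq [0.6188 0.135  0.0138] 0.0018
ob [0.4838 0.3932 0.013 ] 0.0014
tbl [ 0.22    0.2228 -0.0003] 0.0015
tbl [ 0.7466 -0.2468 -0.0021] 0.0018
mould [0.6145 0.2725 0.0329] nan
Lrim [ 0.423  -0.2725  0.061 ] 0.0297
[array([0.6075, 0.2934, 0.0375]), array([0.4608, 0.4677, 0.0054]), array([0.4204, 0.6298, 0.0046])]
```

View pics/crop0.png

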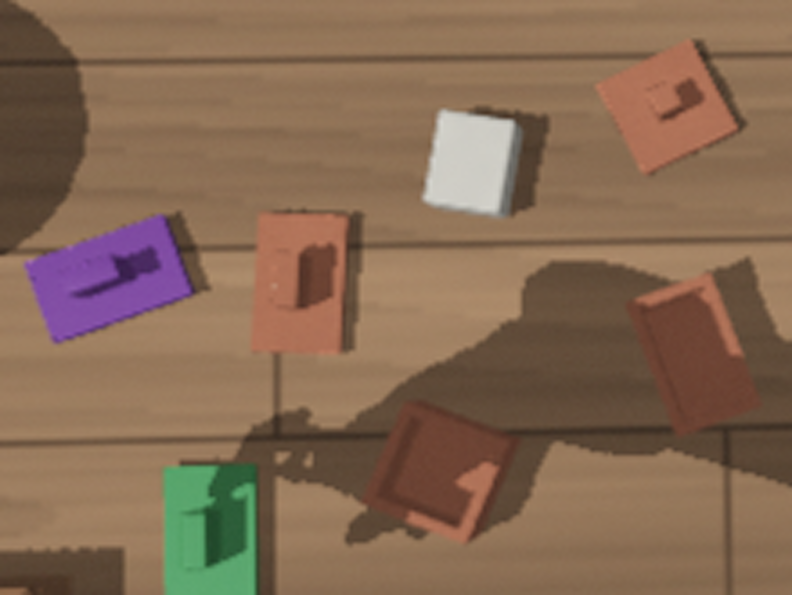

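View pics/crop1.png

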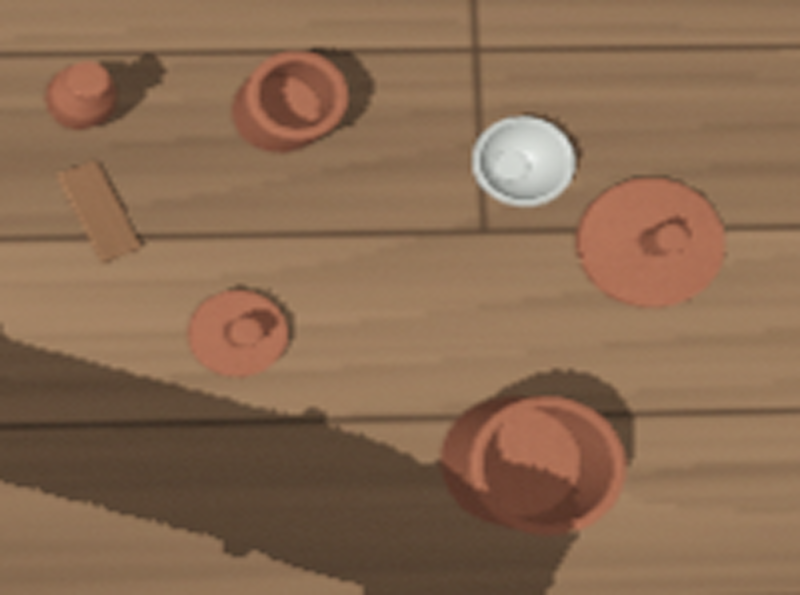

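```bash
cat > fit.py <<'E'
from h import *
from scipy.optimize import minimize
def box(a,b): return np.array([[a,b],[a,-b],[-a,-b],[-a,b]])/2
def circ(D): t=np.linspace(0,2*np.pi,48,endpoint=False); return D/2*np.c_[np.cos(t),np.sin(t)]
SH={'large':(circ(.1),circ(.022)),'small':(circ(.066),circ(.022)),'square':(box(.078,.078),box(.02,.02)),'oblong':(box(.104,.064),box(.04,.018))}
H={'large':.062,'small':.056,'square':.05,'oblong':.046}
def prisms(kind,shape):
    if kind=='jar': return [(SH[shape][0],0,H[shape])]
    return [(SH[shape][0],.006,.014),(SH[shape][1],.014,.042)]
S=4
def sil(cam,kind,shape,q,z0=0):
    im=np.zeros((400*S,640*S),np.uint8); c,s=np.cos(q[2]),np.sin(q[2])
    for o,za,zb in prisms(kind,shape):
        w=o@np.array([[c,s],[-s,c]])+q[:2]
        P=np.r_[np.c_[w,np.full(len(w),za+z0)],np.c_[w,np.full(len(w),zb+z0)]]
        uv=(proj(cam,P)+.5)*S-.5
        cv2.fillConvexPoly(im,cv2.convexHull((uv*16).round().astype(np.int32)),1,shift=4)
    return im
def mask(p):
    f=p.astype(float); return ((f[...,0]/(f[...,1]+1)>1.58)&(f[...,1]>f[...,2]*.9)).astype(np.uint8)
def fit(cam,p,kind,shape,x,y,yaws=(0,),z0=0):
    m=mask(p); uv=proj(cam,[x,y,.03]).astype(int)
    W=np.zeros_like(m); r=46 if cam=='top' else 40
    W[max(uv[1]-r,0):uv[1]+r,max(uv[0]-r,0):uv[0]+r]=1
    n,l=cv2.connectedComponents(m*W,connectivity=4); 
    ls=l[uv[1]-4:uv[1]+5,uv[0]-4:uv[0]+5].ravel(); ls=ls[ls>0]
    if len(ls)==0: return None
    k=(l==np.bincount(ls).argmax()).astype(np.uint8)
    cn,_=cv2.findContours(k,cv2.RETR_EXTERNAL,2); cv2.drawContours(k,cn,-1,1,-1)
    M=cv2.resize(k,None,fx=S,fy=S,interpolation=1 if 0 else 0)
    M=(cv2.GaussianBlur(M.astype(np.float32),(0,0),2)>.5).astype(np.uint8)
    ys,xs=np.where(M); y0,y1,x0,x1=max(ys.min()-80,0),ys.max()+80,max(xs.min()-80,0),xs.max()+80; Mc=M[y0:y1,x0:x1]
    rnd=shape in('large','small')
    def cost(q):
        q=np.r_[q,0] if rnd else q
        s=sil(cam,kind,shape,q,z0)[y0:y1,x0:x1]; return 1-(s&Mc).sum()/max((s|Mc).sum(),1)
    best=None
    for yw in ((0,) if rnd else yaws):
        q0=[x,y] if rnd else [x,y,yw]; d=np.array([.012,.012] if rnd else [.012,.012,.15])
        sim=np.r_[[q0],[np.array(q0)+np.eye(len(q0))[i]*d for i in range(len(q0))]]
        r=minimize(cost,q0,method='Nelder-Mead',options=dict(initial_simplex=sim,xatol=1e-4,fatol=1e-4,maxiter=150))
        if best is None or r.fun<best.fun: best=r
    return best.x.round(4),round(1-best.fun,3)
E
cat > run0.py <<'E'
from fit import *
px={('lid','large'):(472,174,.014),('lid','small'):(370,200,.014),('lid','square'):(281,135,.014),('lid','oblong'):(178,186,.014),
('jar','large'):(443,237,.045),('jar','small'):(382,133,.045),('jar','square'):(218,240,.04),('jar','oblong'):(287,205,.04)}
I={n:np.load(f'pics/{n}0.npz')['p'] for n in('top','side')}
for (k,s),(u,v,z) in px.items():
    x,y,_=ray('top',(u,v),z)[0]
    yaws=np.arange(0,np.pi if s=='oblong' else np.pi/2,np.pi/8)
    print(k,s,[fit(c,I[c],k,s,x,y,yaws) for c in('top','side')])
E
python3 run0.py
```

```text
lid large [(array([ 0.544 , -0.3279]), np.float64(0.008)), (array([ 0.5388, -0.3798]), np.float64(0.912))]
lid small [(array([ 0.486 , -0.0973]), np.float64(0.056)), (array([ 0.4739, -0.0965]), np.float64(0.869))]
lid square [(array([0.6567, 0.1404, 0.7125]), np.float64(0.068)), (array([0.6508, 0.136 , 0.4541]), np.float64(0.926))]Traceback (most recent call last):
  File "run0.py", line 8, in <module>
    print(k,s,[fit(c,I[c],k,s,x,y,yaws) for c in('top','side')])
               ~~~^^^^^^^^^^^^^^^^^^^^^
  File "fit.py", line 41, in fit
    r=minimize(cost,q0,method='Nelder-Mead',options=dict(initial_simplex=sim,xatol=1e-4,fatol=1e-4,maxiter=150))
    res = _minimize_neldermead(fun, x0, args, callback, bounds=bounds,
                               **options)
    fxcc = func(xcc)
    fx = function(np.copy(x), *(wrapper_args + args))
  File "fit.py", line 36, in cost
    s=sil(cam,kind,shape,q,z0)[y0:y1,x0:x1]; return 1-(s&Mc).sum()/max((s|Mc).sum(),1)
      ~~~^^^^^^^^^^^^^^^^^^^^^
  File "fit.py", line 16, in sil
    uv=(proj(cam,P)+.5)*S-.5
        ~~~~^^^^^^^
  File "h.py", line 10, in proj
    c,f=K(n); P=np.asarray(X)@c['R'].T+c['t']; return P[...,:2]/P[...,2:]*f+[c['cx'],c['cy']]
        ~^^^
  File "h.py", line 4, in K
    c=robot.camera_params(n); f=200/np.tan(np.radians(c['fov_y']/2)); return c,f
ValueError: time passes only in moves, steps and waits
```

```bash
python3 - <<'E'
import re
s=open('h.py').read()
s=s.replace("def K(n):","import functools\n@functools.lru_cache(None)\ndef K(n):")
open('h.py','w').write(s)
E
python3 - <<'E'
from fit import *
p=np.load('pics/top0.npz')['p']
for u,v in [(472,180),(281,147),(182,200),(320,100),(300,280),(287,210),(443,260)]: print(p[v,u], end=' ')
cv2.imwrite('pics/mask.png',mask(p)*255)
E
```

```text
[173 112  86] [175 113  88] [173 112  88] [150 121  93] [129 102  77] [110  68  53] [91 71 54]
```

View pics/mask.png

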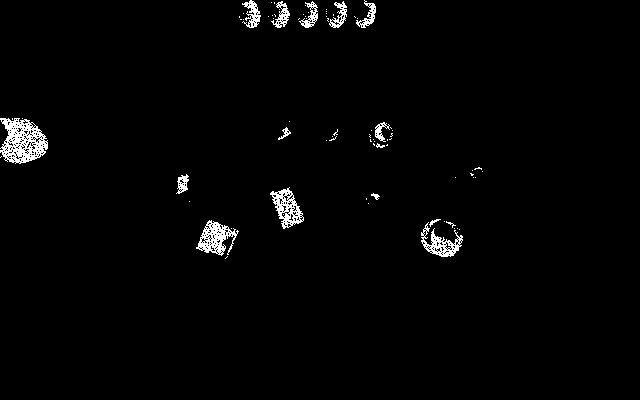

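```bash
sed -i 's/f=p.astype(float); return ((f\[...,0\]\/(f\[...,1\]+1)>1.58)/f=cv2.GaussianBlur(p,(0,0),.6).astype(float); return ((f[...,0]\/(f[...,1]+1)>1.41)/' fit.py
timeout 400 python3 run0.py; python3 - <<'E'
from fit import *
a=mask(np.load('pics/top0.npz')['p'])*255;b=mask(np.load('pics/side0.npz')['p'])*255
cv2.imwrite('pics/mask2.png',cv2.resize(np.r_[a[80:280],b[80:330]],None,fx=1.2,fy=1.2))
E
```

```text
lid large [(array([ 0.5393, -0.3771]), np.float64(0.959)), (array([ 0.538 , -0.3791]), np.float64(0.948))]
lid small [(array([ 0.4748, -0.0956]), np.float64(0.942)), (array([ 0.4736, -0.0966]), np.float64(0.964))]
lid square [(array([0.6512, 0.1371, 0.4647]), np.float64(0.973)), (array([0.6502, 0.1365, 0.4506]), np.float64(0.959))]
lid oblong [(array([ 0.5219,  0.4041, -0.0375]), np.float64(0.952)), (array([ 0.5212,  0.4036, -0.0556]), np.float64(0.963))]
jar large [(array([ 0.3736, -0.2801]), np.float64(0.965)), (array([ 0.3725, -0.2816]), np.float64(0.974))]
jar small [(array([ 0.6471, -0.1313]), np.float64(0.958)), (array([ 0.6466, -0.1323]), np.float64(0.583))]
jar square [(array([0.3817, 0.2999, 1.1671]), np.float64(0.973)), (array([0.3803, 0.2986, 1.1711]), np.float64(0.968))]
jar oblong [(array([0.4622, 0.12  , 0.3384]), np.float64(0.975)), (array([0.4605, 0.1181, 3.4934]), np.float64(0.974))]
```

View pics/mask2.png

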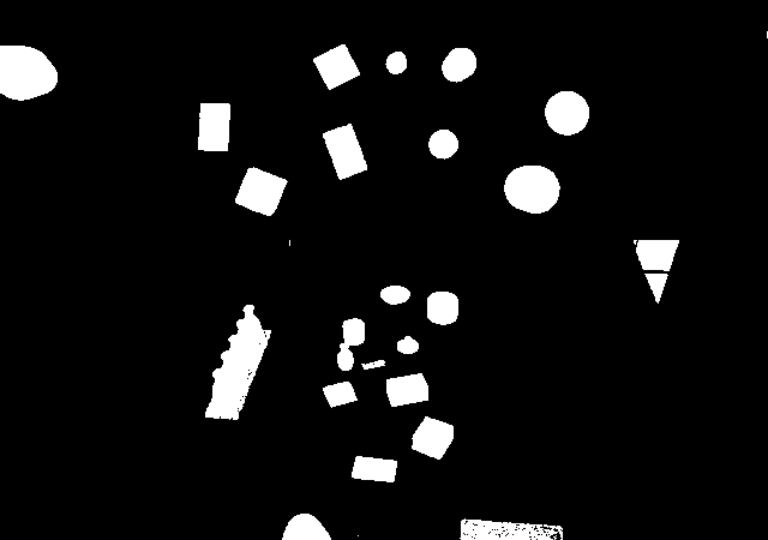

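Candidates in the top picture, by description:
- **Lids wanted:** large round (472,174), small round (370,200), square (281,135), and oblong terracotta (178,186).
- **Lookalikes to leave:** purple (126,185) and green (154,258) oblong lids, plus the wooden stick (335,165) and the white bowl (441,151).
- **Jars:** large (443,237), small (382,133), square (218,240), oblong (287,205).
- **Bystanders:** vase (331,132) and mould (227,151).

The crops confirm these choices, and the two cameras agree to about 2 mm.

```bash
cat > go.py <<'E'
import sys,numpy as np
from workcell import robot
from scipy.spatial.transform import Rotation as R
# usage: go.py x y z [jaw angle | - ] [period]
s=robot.get_state(); M=R.from_quat(s['ee_rot']).as_matrix(); psi=np.arctan2(M[1,1],M[0,1])
print('t',round(s['clock'],2),'tcp',s['tcp_pos'].round(4),'jaw',psi.round(3),'F',s['ft_force'].round(1),'w',round(s['gripper_width'],4),'j',s['joint_positions'].round(2), 'tilt',M[:2,2].round(4))
if len(sys.argv)>3:
    a=sys.argv; d=M.T@(np.array(list(map(float,a[1:4])))-s['tcp_pos']); print('shift',d.round(4),'len',np.linalg.norm(d).round(3))
    if len(a)>4 and a[4]!='-':
        P=float(a[5]) if len(a)>5 else np.pi
        w=(float(a[4])-psi+P/2)%P-P/2; print('spin',(-w).round(3))
E
python3 go.py .5216 .4039 .10 1.525
```

```text
t 0.1 tcp [0.2766 0.56   0.2304] jaw 1.112 F [-0.3  0.1  0.4] w 0.0854 j [-1.17  0.38  0.02  1.37 -0.01  1.39 -0.05] tilt [-0.0008 -0.0016]
shift [-0.2888 -0.0312  0.1304] len 0.318
spin -0.413
```

Emit:
arm_command:
  increments:
    - [-0.289,-0.031,0.05,-0.413]
    - [-0.289,-0.031,0.05,-0.413]
    - [-0.289,-0.031,0.05,-0.413]
    - [-0.289,-0.031,0.05,-0.413]
    - [-0.289,-0.031,0.08,-0.413]
  grip: 0.5
  squeeze: 40

```text
clock: 0.6
tcp_pos: [0.4807, 0.4309, 0.1768]
ee_rot: [0.023, 1.0, 0.0, 0.001]
ft_force: [0.0, -0.1, 0.6]
gripper_width: 0.0425
```

```bash
python3 go.py .5216 .4039 .06 1.525
```

```text
t 0.6 tcp [0.4807 0.4309 0.1768] jaw 1.524 F [ 0.  -0.1  0.6] w 0.0425 j [-0.81  0.45  0.05  1.39 -0.02  1.29  0.76] tilt [0.0017 0.0002]
shift [-0.042  -0.0251  0.1169] len 0.127
spin -0.001
```

Emit:
arm_command:
  increments:
    - [-0.042,-0.025,0.05,0]
    - [-0.042,-0.025,0.1,0]
    - [-0.042,-0.025,0.117,0]
    - [-0.042,-0.025,0.117,0]
    - [-0.042,-0.025,0.117,0]

```text
clock: 1.1
tcp_pos: [0.5211, 0.4043, 0.06]
ee_rot: [0.023, 1.0, -0.0, 0.0]
ft_force: [-0.4, 1.1, 1.4]
gripper_width: 0.0424
```

```bash
python3 go.py .5216 .4039 .018 1.525
```

```text
t 1.1 tcp [0.5211 0.4043 0.06  ] jaw 1.525 F [-0.4  1.1  1.4] w 0.0424 j [-0.75  0.58  0.05  1.47 -0.03  1.09  0.84] tilt [ 0.0005 -0.0003]
shift [-0.0005 -0.0004  0.042 ] len 0.042
spin -0.0
```

Emit:
arm_command:
  increments:
    - [-0.0005,0,0.02,0]
    - [-0.0005,0,0.035,0]
    - [-0.0005,0,0.042,0]
    - [-0.0005,0,0.042,0]
    - [-0.0005,0,0.042,0]

```text
clock: 1.6
tcp_pos: [0.5219, 0.4047, 0.0189]
ee_rot: [0.023, 1.0, 0.0, 0.001]
ft_force: [0.4, -0.6, -0.7]
gripper_width: 0.042
```

Emit:
arm_command:
  increments:
    - [0,0,0,0]
    - [0,0,0,0]
    - [0,0,0,0]
    - [0,0,0,0]
    - [0,0,0,0]
  grip: 1.0

```text
clock: 2.1
tcp_pos: [0.5225, 0.4054, 0.0202]
ee_rot: [0.023, 1.0, 0.001, 0.001]
ft_force: [0.1, -0.0, 5.1]
gripper_width: 0.0174
```

```bash
python3 go.py .5216 .4039 .12 1.916;python3 - <<'E'
from h import *
p,d=robot.grab_frame('side')
cv2.imwrite('pics/s1.png',cv2.resize(p[180:330,220:420,::-1],None,fx=4,fy=4,interpolation=2))
E
```

```text
t 2.1 tcp [0.5225 0.4054 0.0202] jaw 1.525 F [ 0.1 -0.   5.1] w 0.0174 j [-0.74  0.62  0.05  1.5  -0.04  1.01  0.84] tilt [0.0028 0.0018]
shift [ 0.0006 -0.0014 -0.0998] len 0.1
spin -0.391
```

View pics/s1.png

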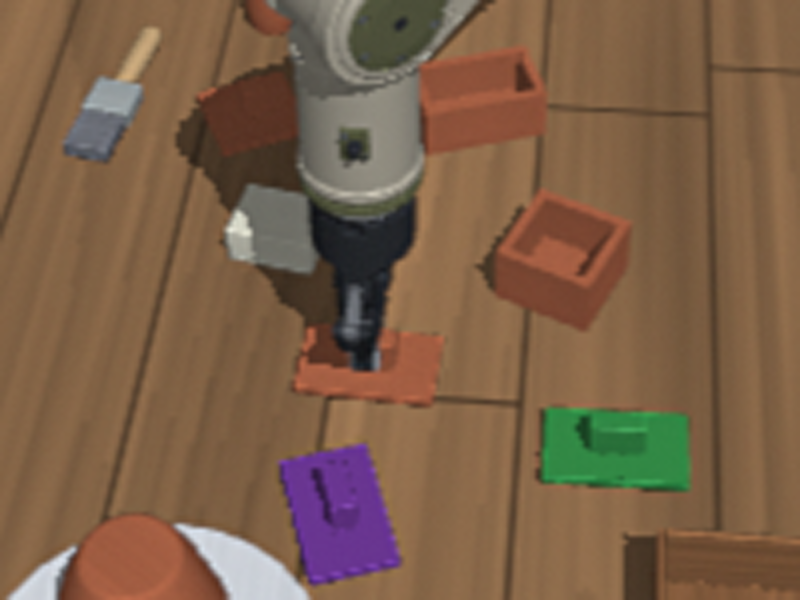

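The gripper holds the terracotta bar knob. Width reads 17 mm, with the tips lightly touching the plate. Now lifting.

Emit:
arm_command:
  increments:
    - [0,0,-0.02,0]
    - [0,0,-0.05,0]
    - [0,0,-0.09,-0.13]
    - [0,0,-0.1,-0.26]
    - [0,0,-0.1,-0.391]

```text
clock: 2.65
tcp_pos: [0.5234, 0.406, 0.1232]
ee_rot: [-0.174, 0.985, 0.002, 0.004]
ft_force: [-0.3, -0.3, -1.6]
gripper_width: 0.0173
```

```bash
python3 go.py .4614 .119 .12 1.916
```

```text
t 2.65 tcp [0.5234 0.406  0.1232] jaw 1.921 F [-0.3 -0.3 -1.6] w 0.0173 j [-0.69  0.52 -0.02  1.41  0.01  1.2   1.21] tilt [0.0065 0.0046]
shift [ 0.1568 -0.2483  0.0015] len 0.294
spin 0.005
```

Emit:
arm_command:
  increments:
    - [0.157,-0.248,0.001,0]
    - [0.157,-0.248,0.001,0]
    - [0.157,-0.248,0.001,0]
    - [0.157,-0.248,0.001,0]
    - [0.157,-0.248,0.001,0]

```text
clock: 3.15
tcp_pos: [0.4691, 0.1586, 0.1202]
ee_rot: [-0.174, 0.985, 0.002, 0.003]
ft_force: [1.0, -0.3, -1.7]
gripper_width: 0.0169
```

```bash
python3 go.py .4623 .1193 .085 1.916
```

```text
t 3.15 tcp [0.4691 0.1586 0.1202] jaw 1.921 F [ 1.  -0.3 -1.7] w 0.0169 j [-0.43  0.19  0.05  1.88 -0.01  1.07  1.54] tilt [0.0063 0.0045]
shift [ 0.0201 -0.0347  0.035 ] len 0.053
spin 0.005
```

Emit:
arm_command:
  increments:
    - [0.02,-0.035,0.005,0.005]
    - [0.02,-0.035,0.02,0.005]
    - [0.02,-0.035,0.035,0.005]
    - [0.02,-0.035,0.035,0.005]
    - [0.02,-0.035,0.035,0.005]

```text
clock: 3.65
tcp_pos: [0.4623, 0.119, 0.0851]
ee_rot: [-0.172, 0.985, 0.002, 0.003]
ft_force: [0.8, 0.5, -1.4]
gripper_width: 0.0173
```

```bash
python3 go.py .4623 .1193 .0615 1.916;python3 - <<'E'
from h import *
p,d=robot.grab_frame('side')
cv2.imwrite('pics/s2.png',cv2.resize(p[130:280,240:440,::-1],None,fx=4,fy=4,interpolation=2))
E
```

```text
t 3.65 tcp [0.4623 0.119  0.0851] jaw 1.916 F [ 0.8  0.5 -1.4] w 0.0173 j [-0.38  0.2   0.07  1.96 -0.02  0.98  1.62] tilt [0.0055 0.0042]
shift [0.     0.0002 0.0236] len 0.024
spin 0.0
```

View pics/s2.png

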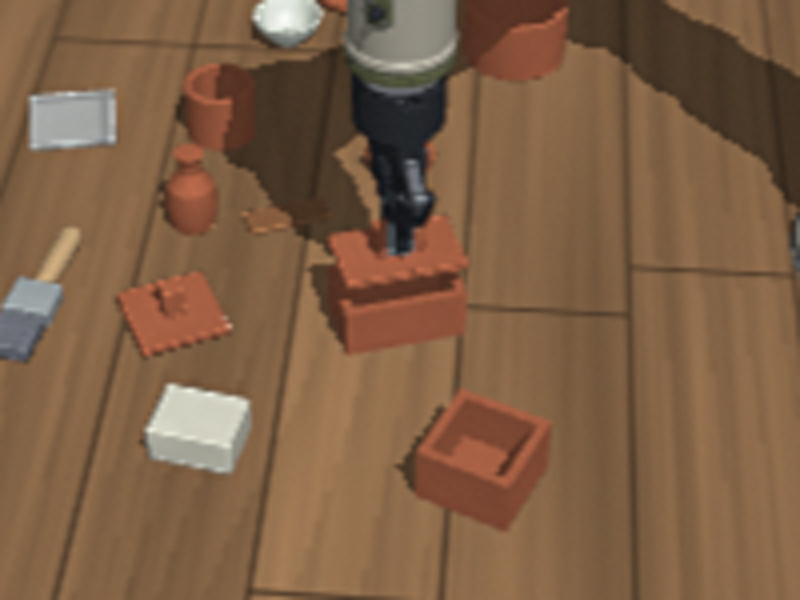

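The lid hangs squarely above the oblong jar. Now lowering slowly.

Emit:
arm_command:
  increments:
    - [0,0,0.008,0]
    - [0,0,0.015,0]
    - [0,0,0.019,0]
    - [0,0,0.022,0]
    - [0,0,0.022,0]

```text
clock: 4.2
tcp_pos: [0.4625, 0.1193, 0.0629]
ee_rot: [-0.172, 0.985, 0.002, 0.003]
ft_force: [0.7, -0.1, -1.5]
gripper_width: 0.0173
```

Emit:
arm_command:
  increments:
    - [0,0,0.0008,0]
    - [0,0,0.0016,0]
    - [0,0,0.0025,0]
    - [0,0,0.003,0]
    - [0,0,0.003,0]

```text
clock: 4.7
tcp_pos: [0.4627, 0.1194, 0.0602]
ee_rot: [-0.172, 0.985, 0.002, 0.003]
ft_force: [-1.1, 0.4, 0.6]
gripper_width: 0.017
```

Fz went from −1.5 to +0.6 N, so the lid is making contact. A touch more, then release.

Emit:
arm_command:
  increments:
    - [0,0,0.0004,0]
    - [0,0,0.0008,0]
    - [0,0,0.0008,0]

```text
clock: 5.0
tcp_pos: [0.4627, 0.1194, 0.06]
ee_rot: [-0.172, 0.985, 0.002, 0.003]
ft_force: [-3.6, -1.2, 8.4]
gripper_width: 0.0174
```

Emit:
arm_command:
  increments:
    - [0,0,0,0]
    - [0,0,0,0]
    - [0,0,0,0]
    - [0,0,0,0]
  grip: 0.5

```text
clock: 5.4
tcp_pos: [0.4627, 0.1194, 0.06]
ee_rot: [-0.172, 0.985, 0.002, 0.003]
ft_force: [-0.4, -0.0, 0.4]
gripper_width: 0.0429
```

Emit:
arm_command:
  increments:
    - [0,0,-0.01,0]
    - [0,0,-0.03,0]
    - [0,0,-0.07,0]
    - [0,0,-0.08,0]
    - [0,0,-0.08,0]

```text
clock: 5.9
tcp_pos: [0.4637, 0.1195, 0.1424]
ee_rot: [-0.172, 0.985, 0.002, 0.006]
ft_force: [0.3, -0.1, -0.4]
gripper_width: 0.0427
```

```bash
python3 go.py .6507 .1368 .08 .458 1.5708; python3 go.py .6507 .1368 .08 -1.113 3.14159;python3 - <<'E'
from h import *
p,d=robot.grab_frame('side')
cv2.imwrite('pics/s3.png',cv2.resize(p[130:280,240:440,::-1],None,fx=4,fy=4,interpolation=2))
E
```

```text
t 5.9 tcp [0.4637 0.1195 0.1424] jaw 1.917 F [ 0.3 -0.1 -0.4] w 0.0427 j [-0.39  0.13  0.07  1.9  -0.01  1.11  1.61] tilt [0.0106 0.0061]
shift [-0.181  -0.0473  0.0645] len 0.198
spin -0.112
t 5.9 tcp [0.4637 0.1195 0.1424] jaw 1.917 F [ 0.3 -0.1 -0.4] w 0.0427 j [-0.39  0.13  0.07  1.9  -0.01  1.11  1.61] tilt [0.0106 0.0061]
shift [-0.181  -0.0473  0.0645] len 0.198
spin -0.112
```

View pics/s3.png

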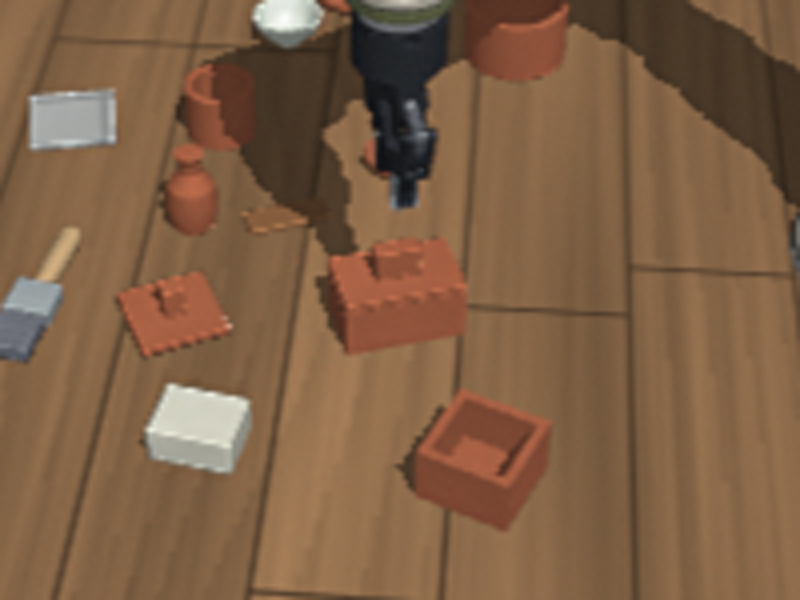

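The oblong lid is seated flat and in line with its jar at crop (398,290). Next, the square lid.

Emit:
arm_command:
  increments:
    - [-0.181,-0.047,0.0,-0.112]
    - [-0.181,-0.047,0.0,-0.112]
    - [-0.181,-0.047,0.02,-0.112]
    - [-0.181,-0.047,0.05,-0.112]
    - [-0.181,-0.047,0.065,-0.112]

```text
clock: 6.45
tcp_pos: [0.6501, 0.1359, 0.0706]
ee_rot: [-0.227, 0.974, 0.001, 0.001]
ft_force: [-1.1, 0.8, -0.8]
gripper_width: 0.0427
```

Emit:
arm_command:
  increments:
    - [0,0,0,0]
    - [0,0,0,0]

```text
clock: 6.65
tcp_pos: [0.6484, 0.1353, 0.0681]
ee_rot: [-0.226, 0.974, 0.001, -0.001]
ft_force: [0.8, 0.1, 1.0]
gripper_width: 0.0425
```

```bash
python3 go.py .6507 .1368 .0225 .458 1.5708
```

```text
t 6.65 tcp [0.6484 0.1353 0.0681] jaw 2.028 F [0.8 0.1 1. ] w 0.0425 j [-0.32  0.58  0.1   1.46 -0.06  1.11  1.82] tilt [-0.0026  0.0014]
shift [-0.0028  0.0002  0.0456] len 0.046
spin -0.001
```

Emit:
arm_command:
  increments:
    - [-0.0028,0,0.015,0]
    - [-0.0028,0,0.035,0]
    - [-0.0028,0,0.0455,0]
    - [-0.0028,0,0.0455,0]
    - [-0.0028,0,0.0455,0]

```text
clock: 7.15
tcp_pos: [0.651, 0.1368, 0.0235]
ee_rot: [-0.227, 0.974, 0.001, -0.001]
ft_force: [0.2, 0.0, 0.9]
gripper_width: 0.0427
```

```bash
python3 go.py .6507 .1368 .0225 .458 1.5708
```

```text
t 7.15 tcp [0.651  0.1368 0.0235] jaw 2.028 F [0.2 0.  0.9] w 0.0427 j [-0.32  0.63  0.09  1.48 -0.07  1.03  1.82] tilt [-0.0016  0.0016]
shift [0.0003 0.0002 0.001 ] len 0.001
spin -0.001
```

Emit:
arm_command:
  increments:
    - [0,0,0.001,0]
    - [0,0,0.001,0]
    - [0,0,0.001,0]
    - [0,0,0.001,0]
    - [0,0,0.001,0]
  grip: 1.0

```text
clock: 7.65
tcp_pos: [0.652, 0.1371, 0.024]
ee_rot: [-0.227, 0.974, 0.001, 0.001]
ft_force: [-0.7, 0.0, 6.5]
gripper_width: 0.0193
```

Emit:
arm_command:
  increments:
    - [0,0,-0.02,0]
    - [0,0,-0.05,0]
    - [0,0,-0.09,0]
    - [0,0,-0.1,0.13]
    - [0,0,-0.1,0.26]

```text
clock: 8.15
tcp_pos: [0.6535, 0.137, 0.1273]
ee_rot: [-0.096, 0.995, 0.002, 0.003]
ft_force: [-0.3, 0.2, -1.3]
gripper_width: 0.0192
```

```bash
python3 go.py .381 .2993 .12 1.169 1.5708
```

```text
t 8.15 tcp [0.6535 0.137  0.1273] jaw 1.763 F [-0.3  0.2 -1.3] w 0.0192 j [-0.36  0.53  0.15  1.39 -0.09  1.21  1.57] tilt [0.0056 0.0038]
shift [0.2366 0.2112 0.0064] len 0.317
spin 0.594
```

Emit:
arm_command:
  increments:
    - [0.236,0.212,0.005,0.594]
    - [0.236,0.212,0.005,0.594]
    - [0.236,0.212,0.005,0.594]
    - [0.236,0.212,0.005,0.594]
    - [0.236,0.212,0.005,0.594]

```text
clock: 8.65
tcp_pos: [0.4398, 0.2645, 0.1221]
ee_rot: [0.202, 0.979, 0.003, 0.003]
ft_force: [0.0, 0.1, -1.4]
gripper_width: 0.019
```

```bash
python3 go.py .3822 .2988 .1 1.169 1.5708
```

```text
t 8.65 tcp [0.4398 0.2645 0.1221] jaw 1.163 F [ 0.   0.1 -1.4] w 0.019 j [-0.76  0.22  0.18  1.84 -0.04  1.08  0.6 ] tilt [0.006  0.0039]
shift [0.0666 0.0085 0.0219] len 0.071
spin -0.006
```

Emit:
arm_command:
  increments:
    - [0.0666,0.0085,0.0,-0.006]
    - [0.0666,0.0085,0.01,-0.006]
    - [0.0666,0.0085,0.022,-0.006]
    - [0.0666,0.0085,0.022,-0.006]
    - [0.0666,0.0085,0.022,-0.006]

```text
clock: 9.15
tcp_pos: [0.3832, 0.2977, 0.0998]
ee_rot: [0.201, 0.98, 0.002, 0.003]
ft_force: [1.8, -0.0, -1.0]
gripper_width: 0.0189
```

```bash
python3 go.py .3822 .2988 .069 1.169 1.5708;python3 - <<'E'
from h import *
p,d=robot.grab_frame('side')
cv2.imwrite('pics/s4.png',cv2.resize(p[150:300,260:460,::-1],None,fx=4,fy=4,interpolation=2))
E
```

```text
t 9.15 tcp [0.3832 0.2977 0.0998] jaw 1.167 F [ 1.8 -0.  -1. ] w 0.0189 j [-0.84  0.19  0.13  1.93 -0.03  1.02  0.46] tilt [0.0059 0.003 ]
shift [0.0015 0.0005 0.0308] len 0.031
spin -0.002
```

View pics/s4.png

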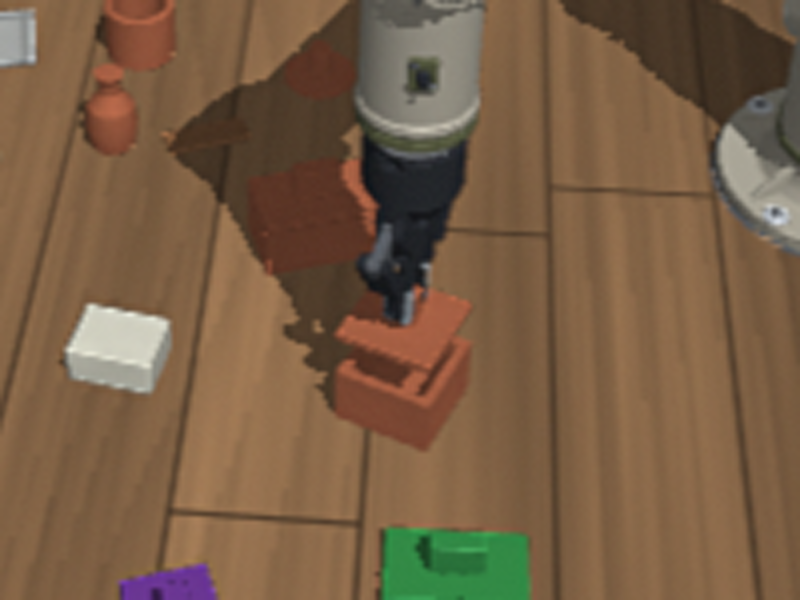

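```bash
cat > plane.py <<'E'
from fit import *
import sys
def plane(cam,x,y,z,tag,r=.05,h=.025):
    p,d=robot.grab_frame(cam); np.savez(f'pics/{tag}.npz',p=p,d=d); X=cloud(cam,d)
    m=mask(p)>0
    m&=(np.hypot(X[...,0]-x,X[...,1]-y)<r)&(abs(X[...,2]-z)<h)
    P=X[m]
    for _ in range(12):
        A=np.c_[P[:,:2]-[x,y],np.ones(len(P))]; c=np.linalg.lstsq(A,P[:,2],rcond=None)[0]
        e=P[:,2]-A@c; k=abs(e)<max(2.0*np.median(abs(e)),.003)
        if k.all(): break
        P=P[k]
    return c.round(4),len(P),e.std().round(4),P.mean(0).round(4)
E
python3 - <<'E'
from plane import *
print(plane('side',.382,.299,.0998-.010,'a1',.05,.014))
E
```

```text
(array([-0.007 ,  0.0083,  0.0903]), 278, np.float64(0.0016), array([0.3797, 0.3083, 0.0904]))
```

The depth plane of the held lid slopes only about 0.01, so it is level and the apparent tilt is perspective. Lowering.

Emit:
arm_command:
  increments:
    - [0.0015,0.0005,0.01,-0.002]
    - [0.0015,0.0005,0.018,-0.002]
    - [0.0015,0.0005,0.025,-0.002]
    - [0.0015,0.0005,0.029,-0.002]
    - [0.0015,0.0005,0.029,-0.002]

```text
clock: 9.75
tcp_pos: [0.3821, 0.2988, 0.0703]
ee_rot: [0.2, 0.98, 0.002, 0.002]
ft_force: [0.2, -0.7, -1.1]
gripper_width: 0.0188
```

Emit:
arm_command:
  increments:
    - [0,0,0.0008,0]
    - [0,0,0.0016,0]
    - [0,0,0.0025,0]
    - [0,0,0.0025,0]

```text
clock: 10.15
tcp_pos: [0.3823, 0.2989, 0.0681]
ee_rot: [0.2, 0.98, 0.002, 0.003]
ft_force: [-0.9, -0.1, 0.2]
gripper_width: 0.0189
```

Emit:
arm_command:
  increments:
    - [0,0,0.0004,0]
    - [0,0,0.0008,0]
    - [0,0,0.0012,0]
    - [0,0,0.0012,0]

```text
clock: 10.55
tcp_pos: [0.3824, 0.299, 0.0679]
ee_rot: [0.2, 0.98, 0.002, 0.003]
ft_force: [-2.7, -4.1, 11.6]
gripper_width: 0.0188
```

Firm contact. Releasing.

Emit:
arm_command:
  increments:
    - [0,0,0,0]
    - [0,0,0,0]
    - [0,0,0,0]
    - [0,0,0,0]
  grip: 0.5

```text
clock: 10.95
tcp_pos: [0.3824, 0.299, 0.0678]
ee_rot: [0.2, 0.98, 0.002, 0.003]
ft_force: [0.1, -0.3, -0.3]
gripper_width: 0.0423
```

Emit:
arm_command:
  increments:
    - [0,0,-0.01,0]
    - [0,0,-0.03,0]
    - [0,0,-0.07,0]
    - [0,0,-0.075,0]
    - [0,0,-0.075,0]

```text
clock: 11.45
tcp_pos: [0.3828, 0.2995, 0.1447]
ee_rot: [0.2, 0.98, 0.004, 0.004]
ft_force: [0.1, 0.4, -0.2]
gripper_width: 0.0426
```

```bash
python3 go.py .4742 -.0961 .14 ;python3 - <<'E'
from plane import *
print(plane('side',.381,.299,.058,'a2',.05,.014))
p=np.load('pics/a2.npz')['p']
cv2.imwrite('pics/s5.png',cv2.resize(p[150:300,260:460,::-1],None,fx=4,fy=4,interpolation=2))
E
```

```text
t 11.45 tcp [0.3828 0.2995 0.1447] jaw 1.169 F [ 0.1  0.4 -0.2] w 0.0426 j [-0.85  0.14  0.13  1.88 -0.02  1.11  0.46] tilt [0.0086 0.0061]
shift [-0.2389 -0.3283  0.0031] len 0.406
(array([-0.0051, -0.0042,  0.0584]), 309, np.float64(0.0015), array([0.3816, 0.3026, 0.0584]))
```

View pics/s5.png

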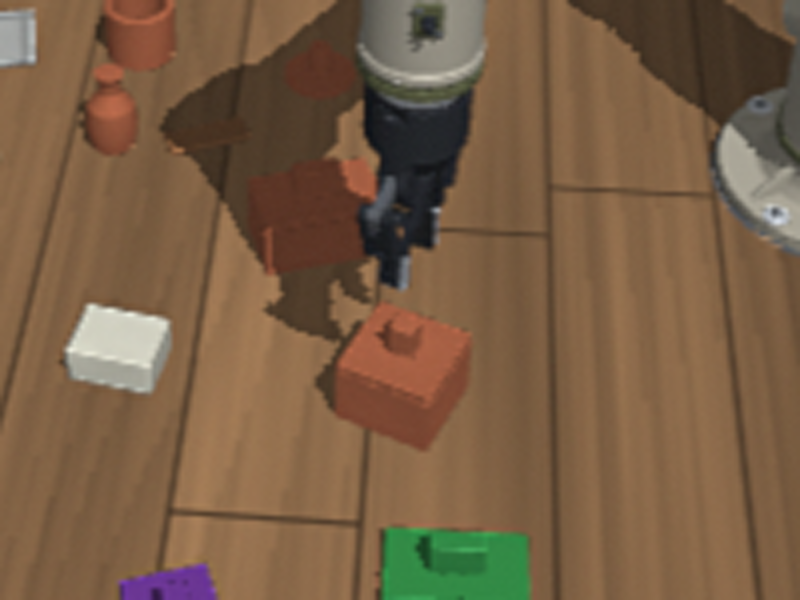

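The square lid is flat (slope under 0.007) and in line at crop (403,375). Next, the small round lid.

Emit:
arm_command:
  increments:
    - [-0.239,-0.328,0.003,0.6]
    - [-0.239,-0.328,0.003,0.6]
    - [-0.239,-0.328,0.003,0.6]
    - [-0.239,-0.328,0.003,0.6]
    - [-0.239,-0.328,0.003,0.6]

```text
clock: 12.0
tcp_pos: [0.4376, 0.0531, 0.1395]
ee_rot: [0.483, 0.876, 0.003, 0.001]
ft_force: [0.6, -0.3, -0.7]
gripper_width: 0.0423
```

```bash
python3 go.py .4742 -.0961 .08 .569
```

```text
t 12.0 tcp [0.4376 0.0531 0.1395] jaw 0.563 F [ 0.6 -0.3 -0.7] w 0.0423 j [-0.58  0.05  0.4   2.   -0.02  1.1   0.4 ] tilt [0.005  0.0039]
shift [-0.1458 -0.0491  0.0591] len 0.165
spin -0.006
```

Emit:
arm_command:
  increments:
    - [-0.146,-0.049,0.0,0]
    - [-0.146,-0.049,0.0,0]
    - [-0.146,-0.049,0.02,0]
    - [-0.146,-0.049,0.05,0]
    - [-0.146,-0.049,0.06,0]

```text
clock: 12.5
tcp_pos: [0.4717, -0.0985, 0.0755]
ee_rot: [0.485, 0.875, 0.001, -0.001]
ft_force: [-0.1, 1.0, 0.3]
gripper_width: 0.0429
```

Emit:
arm_command:
  increments:
    - [0,0,0,0]
    - [0,0,0,0]

```text
clock: 12.7
tcp_pos: [0.471, -0.0975, 0.0752]
ee_rot: [0.484, 0.875, 0.001, -0.002]
ft_force: [0.2, -0.2, 0.1]
gripper_width: 0.0426
```

```bash
python3 go.py .4742 -.0961 .0235 .569
```

```text
t 12.7 tcp [ 0.471  -0.0975  0.0752] jaw 0.56 F [ 0.2 -0.2  0.1] w 0.0426 j [-0.34  0.24  0.55  1.97 -0.15  0.97  0.84] tilt [-0.0029  0.0029]
shift [-0.0007  0.0035  0.0517] len 0.052
spin -0.009
```

Emit:
arm_command:
  increments:
    - [-0.0007,0.0035,0.015,0]
    - [-0.0007,0.0035,0.035,0]
    - [-0.0007,0.0035,0.05,0]
    - [-0.0007,0.0035,0.052,0]
    - [-0.0007,0.0035,0.052,0]

```text
clock: 13.2
tcp_pos: [0.4747, -0.0953, 0.0239]
ee_rot: [0.484, 0.875, 0.001, -0.002]
ft_force: [0.2, 0.7, 0.8]
gripper_width: 0.0426
```

Emit:
arm_command:
  increments:
    - [0,0,0.0,0]
    - [0,0,0.0,0]
    - [0,0,0.0,0]
    - [0,0,0.0,0]
    - [0,0,0.0,0]
  grip: 1.0

```text
clock: 13.7
tcp_pos: [0.4758, -0.0951, 0.0253]
ee_rot: [0.484, 0.875, 0.002, -0.001]
ft_force: [-2.0, 1.9, 7.1]
gripper_width: 0.0206
```

Emit:
arm_command:
  increments:
    - [0,0,-0.02,0]
    - [0,0,-0.05,0]
    - [0,0,-0.09,0]
    - [0,0,-0.11,0]
    - [0,0,-0.11,0]

```text
clock: 14.2
tcp_pos: [0.4779, -0.0959, 0.1388]
ee_rot: [0.484, 0.875, 0.003, 0.002]
ft_force: [1.0, 0.1, -0.7]
gripper_width: 0.0202
```

```bash
python3 go.py .6465 -.132 .13 .569
```

```text
t 14.2 tcp [ 0.4779 -0.0959  0.1388] jaw 0.561 F [ 1.   0.1 -0.7] w 0.0202 j [-0.37  0.16  0.56  1.89 -0.1   1.11  0.79] tilt [0.0067 0.0042]
shift [-0.1203  0.1234  0.0098] len 0.173
spin -0.008
```

Emit:
arm_command:
  increments:
    - [-0.12,0.1235,0.0,0]
    - [-0.12,0.1235,0.0,0]
    - [-0.12,0.1235,0.0,0]
    - [-0.12,0.1235,0.01,0]
    - [-0.12,0.1235,0.02,0]

```text
clock: 14.7
tcp_pos: [0.6485, -0.1321, 0.1173]
ee_rot: [0.483, 0.875, 0.003, 0.002]
ft_force: [-0.5, -0.2, -1.9]
gripper_width: 0.0201
```

Emit:
arm_command:
  increments:
    - [0,0,0,0]
    - [0,0,0,0]

```text
clock: 14.9
tcp_pos: [0.6472, -0.1319, 0.116]
ee_rot: [0.483, 0.875, 0.002, 0.001]
ft_force: [-0.0, 0.3, -0.7]
gripper_width: 0.0206
```

```bash
python3 go.py .6465 -.132 .1;python3 - <<'E'
from plane import *
print(plane('side',.6465,-.132,.108,'a3',.04,.014))
p=np.load('pics/a3.npz')['p']
cv2.imwrite('pics/s6.png',cv2.resize(p[80:230,230:430,::-1],None,fx=4,fy=4,interpolation=2))
E
```

```text
t 14.9 tcp [ 0.6472 -0.1319  0.116 ] jaw 0.562 F [-0.   0.3 -0.7] w 0.0206 j [-0.21  0.58  0.54  1.44 -0.31  1.21  0.93] tilt [0.0031 0.0034]
shift [ 0.0002 -0.0007  0.016 ] len 0.016
(array([-0.0041,  0.0145,  0.1059]), 76, np.float64(0.0016), array([ 0.6415, -0.122 ,  0.1061]))
```

View pics/s6.png

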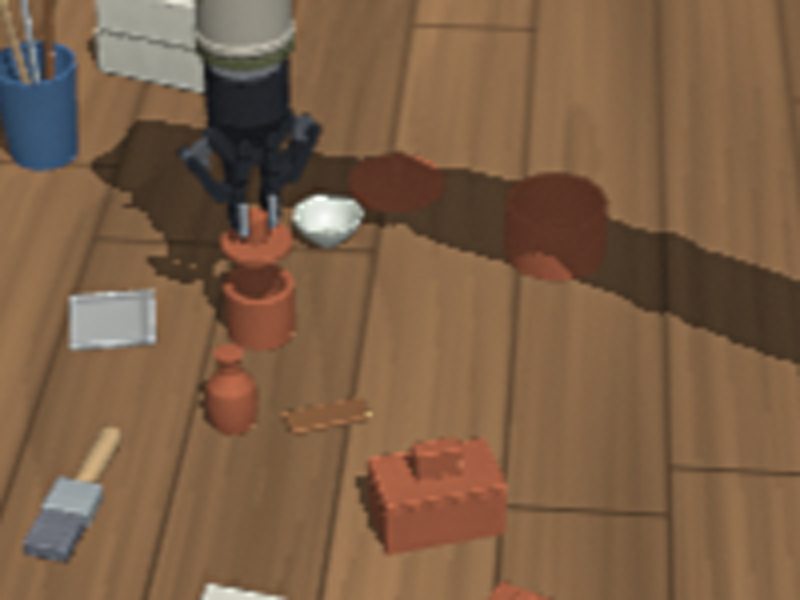

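The small lid is level and centred over its jar at crop (258,285). Lowering.

Emit:
arm_command:
  increments:
    - [0.0002,-0.0007,0.012,0]
    - [0.0002,-0.0007,0.022,0]
    - [0.0002,-0.0007,0.032,0]
    - [0.0002,-0.0007,0.038,0]
    - [0.0002,-0.0007,0.038,0]

```text
clock: 15.45
tcp_pos: [0.6462, -0.1317, 0.0775]
ee_rot: [0.483, 0.875, 0.002, 0.0]
ft_force: [-0.3, -0.7, -1.3]
gripper_width: 0.0203
```

Emit:
arm_command:
  increments:
    - [0,0,0.001,0]
    - [0,0,0.002,0]
    - [0,0,0.003,0]
    - [0,0,0.003,0]

```text
clock: 15.85
tcp_pos: [0.6466, -0.1319, 0.0755]
ee_rot: [0.483, 0.875, 0.002, 0.001]
ft_force: [-1.1, 0.3, 3.9]
gripper_width: 0.0202
```

Emit:
arm_command:
  increments:
    - [0,0,0.0005,0]
    - [0,0,0.001,0]
    - [0,0,0.001,0]

```text
clock: 16.15
tcp_pos: [0.6469, -0.132, 0.0755]
ee_rot: [0.484, 0.875, 0.003, 0.001]
ft_force: [-3.4, 0.2, 7.2]
gripper_width: 0.0202
```

Emit:
arm_command:
  increments:
    - [0,0,0,0]
    - [0,0,0,0]
    - [0,0,0,0]
    - [0,0,0,0]
  grip: 0.5

```text
clock: 16.55
tcp_pos: [0.6469, -0.1319, 0.0752]
ee_rot: [0.483, 0.875, 0.003, 0.001]
ft_force: [-0.1, -1.5, 0.9]
gripper_width: 0.0429
```

Emit:
arm_command:
  increments:
    - [0,0,-0.01,0]
    - [0,0,-0.03,0]
    - [0,0,-0.07,0]
    - [0,0,-0.075,0]
    - [0,0,-0.075,0]

```text
clock: 17.05
tcp_pos: [0.6477, -0.1327, 0.1528]
ee_rot: [0.484, 0.875, 0.003, 0.003]
ft_force: [-1.0, -0.2, -0.3]
gripper_width: 0.0427
```

```bash
python3 go.py .5387 -.378 .14 ;python3 - <<'E'
from plane import *
print(plane('side',.6465,-.132,.064,'a4',.04,.014))
p=np.load('pics/a4.npz')['p']
cv2.imwrite('pics/s7.png',cv2.resize(p[80:230,230:430,::-1],None,fx=4,fy=4,interpolation=2))
E
```

```text
t 17.05 tcp [ 0.6477 -0.1327  0.1528] jaw 0.561 F [-1.  -0.2 -0.3] w 0.0427 j [-0.22  0.54  0.55  1.4  -0.29  1.27  0.92] tilt [0.0087 0.0032]
shift [-0.1496 -0.223   0.0111] len 0.269
(array([-0.017 , -0.0501,  0.0646]), 81, np.float64(0.0014), array([ 0.6455, -0.1251,  0.0643]))
```

View pics/s7.png

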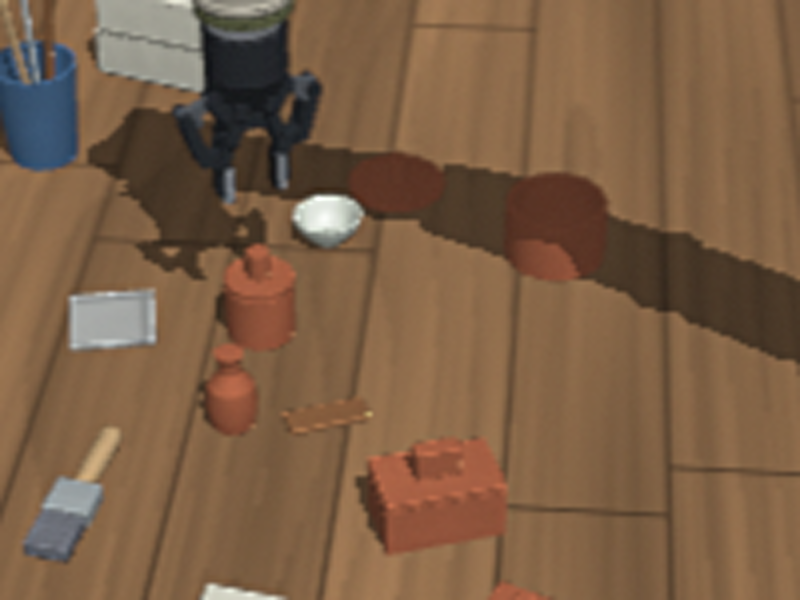

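The small lid is seated at crop (260,290). Now the large lid.

Emit:
arm_command:
  increments:
    - [-0.15,-0.223,0.0,0]
    - [-0.15,-0.223,0.0,0]
    - [-0.15,-0.223,0.0,0]
    - [-0.15,-0.223,0.0,0]
    - [-0.15,-0.223,0.02,0]

```text
clock: 17.6
tcp_pos: [0.5456, -0.3612, 0.136]
ee_rot: [0.484, 0.875, 0.003, 0.002]
ft_force: [0.1, 0.0, 0.7]
gripper_width: 0.0426
```

```bash
python3 go.py .5387 -.378 .065
```

```text
t 17.6 tcp [ 0.5456 -0.3612  0.136 ] jaw 0.561 F [0.1 0.  0.7] w 0.0426 j [ 0.13  0.55  0.6   1.44 -0.33  1.24  1.33] tilt [0.0072 0.0029]
shift [-0.0105 -0.0153  0.0709] len 0.073
```

Emit:
arm_command:
  increments:
    - [-0.0105,-0.0153,0.03,0]
    - [-0.0105,-0.0153,0.06,0]
    - [-0.0105,-0.0153,0.071,0]
    - [-0.0105,-0.0153,0.071,0]
    - [-0.0105,-0.0153,0.071,0]

```text
clock: 18.1
tcp_pos: [0.5396, -0.3773, 0.0655]
ee_rot: [0.483, 0.876, 0.003, 0.003]
ft_force: [0.2, 0.1, -0.1]
gripper_width: 0.043
```

```bash
python3 go.py .5387 -.378 .024
```

```text
t 18.1 tcp [ 0.5396 -0.3773  0.0655] jaw 0.563 F [ 0.2  0.1 -0.1] w 0.043 j [ 0.18  0.63  0.57  1.5  -0.37  1.12  1.38] tilt [0.0075 0.0029]
shift [-0.0001 -0.0015  0.0415] len 0.042
```

Emit:
arm_command:
  increments:
    - [0,-0.0015,0.015,0]
    - [0,-0.0015,0.03,0]
    - [0,-0.0015,0.041,0]
    - [0,-0.0015,0.0415,0]
    - [0,-0.0015,0.0415,0]

```text
clock: 18.6
tcp_pos: [0.5384, -0.3778, 0.0235]
ee_rot: [0.483, 0.876, 0.003, 0.002]
ft_force: [0.2, -0.1, 0.4]
gripper_width: 0.0428
```

Emit:
arm_command:
  increments:
    - [0,0,0,0]
    - [0,0,0,0]
    - [0,0,0,0]
    - [0,0,0,0]
    - [0,0,0,0]
  grip: 1.0
  squeeze: 50

```text
clock: 19.1
tcp_pos: [0.5388, -0.3782, 0.0242]
ee_rot: [0.483, 0.876, 0.003, 0.003]
ft_force: [0.3, -0.4, 5.1]
gripper_width: 0.0202
```

Emit:
arm_command:
  increments:
    - [0,0,-0.02,0]
    - [0,0,-0.05,0]
    - [0,0,-0.09,0]
    - [0,0,-0.11,0]
    - [0,0,-0.11,0]

```text
clock: 19.6
tcp_pos: [0.5392, -0.3797, 0.1377]
ee_rot: [0.483, 0.876, 0.003, 0.005]
ft_force: [0.2, -0.5, -1.0]
gripper_width: 0.02
```

```bash
python3 go.py .373 -.2808 .13
```

```text
t 19.6 tcp [ 0.5392 -0.3797  0.1377] jaw 0.563 F [ 0.2 -0.5 -1. ] w 0.02 j [ 0.16  0.56  0.6   1.43 -0.33  1.24  1.36] tilt [ 0.0124 -0.0003]
shift [ 0.1724 -0.0879  0.0056] len 0.194
```

Emit:
arm_command:
  increments:
    - [0.172,-0.088,0.0,0]
    - [0.172,-0.088,0.0,0]
    - [0.172,-0.088,0.0,0]
    - [0.172,-0.088,0.0,0]
    - [0.172,-0.088,0.005,0]

```text
clock: 20.1
tcp_pos: [0.3677, -0.2778, 0.1287]
ee_rot: [0.483, 0.875, 0.005, 0.003]
ft_force: [0.9, -0.1, -1.3]
gripper_width: 0.0202
```

Emit:
arm_command:
  increments:
    - [0,0,0,0]
    - [0,0,0,0]

```text
clock: 20.3
tcp_pos: [0.3674, -0.2774, 0.128]
ee_rot: [0.483, 0.875, 0.005, 0.002]
ft_force: [0.1, -0.4, -1.3]
gripper_width: 0.0199
```

```bash
python3 go.py .373 -.2808 .115;python3 - <<'E'
from plane import *
print(plane('side',.373,-.2808,.12,'a5',.06,.014))
p=np.load('pics/a5.npz')['p']
cv2.imwrite('pics/s8.png',cv2.resize(p[50:200,270:470,::-1],None,fx=4,fy=4,interpolation=2))
E
```

```text
t 20.3 tcp [ 0.3674 -0.2774  0.128 ] jaw 0.562 F [ 0.1 -0.4 -1.3] w 0.0199 j [-0.04  0.12  0.67  1.97 -0.09  1.08  1.24] tilt [0.0082 0.006 ]
shift [-0.0058  0.0028  0.013 ] len 0.015
(array([ 0.0027, -0.0147,  0.1191]), 165, np.float64(0.0015), array([ 0.3636, -0.2674,  0.1189]))
```

View pics/s8.png

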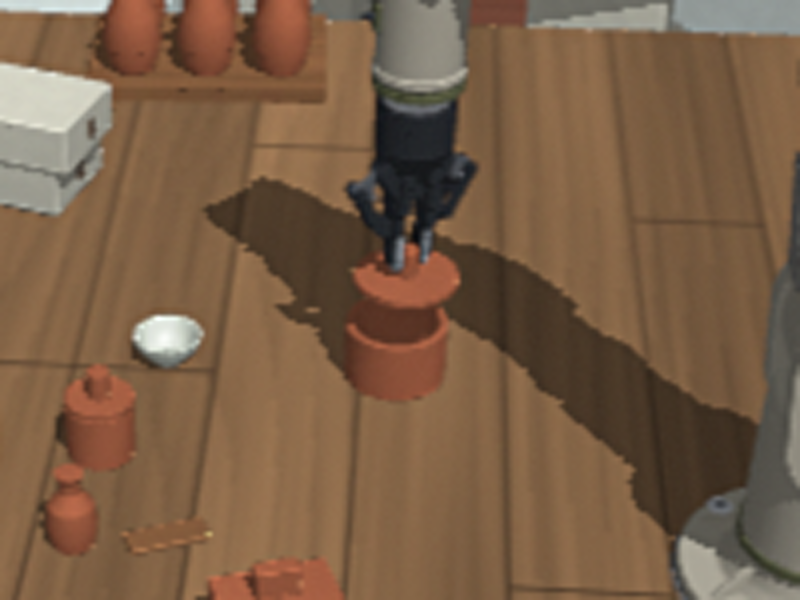

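The lid is level but about 6 mm off the large jar at crop (397,340). Correcting that while lowering.

Emit:
arm_command:
  increments:
    - [-0.0058,0.0028,0.008,0]
    - [-0.0058,0.0028,0.02,0]
    - [-0.0058,0.0028,0.026,0]
    - [-0.0058,0.0028,0.03,0]
    - [-0.0058,0.0028,0.03,0]

```text
clock: 20.85
tcp_pos: [0.3732, -0.2811, 0.0976]
ee_rot: [0.483, 0.875, 0.004, 0.002]
ft_force: [0.6, -0.2, -0.4]
gripper_width: 0.0198
```

```bash
python3 go.py .373 -.2808 .0815
```

```text
t 20.85 tcp [ 0.3732 -0.2811  0.0976] jaw 0.562 F [ 0.6 -0.2 -0.4] w 0.0198 j [-0.02  0.18  0.67  1.99 -0.14  1.01  1.28] tilt [0.007  0.0055]
shift [ 0.0003 -0.0002  0.0161] len 0.016
```

Emit:
arm_command:
  increments:
    - [0,0,0.005,0]
    - [0,0,0.01,0]
    - [0,0,0.013,0]
    - [0,0,0.0155,0]
    - [0,0,0.0155,0]

```text
clock: 21.35
tcp_pos: [0.3732, -0.2809, 0.0818]
ee_rot: [0.483, 0.875, 0.004, 0.002]
ft_force: [-0.1, 0.5, -1.7]
gripper_width: 0.0201
```

Emit:
arm_command:
  increments:
    - [0,0,0.0008,0]
    - [0,0,0.0016,0]
    - [0,0,0.0025,0]
    - [0,0,0.0025,0]

```text
clock: 21.75
tcp_pos: [0.3733, -0.2809, 0.0801]
ee_rot: [0.483, 0.875, 0.004, 0.002]
ft_force: [-3.6, 3.0, 9.7]
gripper_width: 0.0199
```

Contact. Releasing and retreating.

Emit:
arm_command:
  increments:
    - [0,0,0,0]
    - [0,0,0,0]
    - [0,0,0,0]
    - [0,0,0,0]
  grip: 0.5

```text
clock: 22.15
tcp_pos: [0.3733, -0.2809, 0.0801]
ee_rot: [0.483, 0.875, 0.004, 0.002]
ft_force: [-0.2, 0.0, 0.4]
gripper_width: 0.0427
```

Emit:
arm_command:
  increments:
    - [0,0,-0.01,0]
    - [0,0,-0.03,0]
    - [0,0,-0.07,0]
    - [0,0,-0.1,0]
    - [0,0,-0.1,0]

```text
clock: 22.65
tcp_pos: [0.3746, -0.2832, 0.1848]
ee_rot: [0.484, 0.875, 0.005, 0.005]
ft_force: [0.7, 0.4, -0.2]
gripper_width: 0.0423
```

```bash
python3 go.py .42 .42 .2
```

```text
t 22.65 tcp [ 0.3746 -0.2832  0.1848] jaw 0.561 F [ 0.7  0.4 -0.2] w 0.0423 j [-0.06  0.07  0.68  1.88 -0.06  1.2   1.2 ] tilt [0.0142 0.0032]
shift [ 0.5711  0.4129 -0.0124] len 0.705
```

```bash
python3 go.py .27 -.5 .22; cat > chk.py <<'E'
from plane import *
import sys
t=sys.argv[1]; I={}
for n in('top','side'):
    p,d=robot.grab_frame(n); I[n]=p,d; np.savez(f'pics/{n}{t}.npz',p=p,d=d); cv2.imwrite(f'pics/{n}{t}.png',p[:,:,::-1])
J={'large':(.373,-.2808,0),'small':(.6465,-.132,0),'square':(.381,.2993,1.169),'oblong':(.4614,.119,.345)}
for s,(x,y,w) in J.items():
    z=H[s]+.008; out=[]
    for n in I:
        X=cloud(n,I[n][1]); r=min(np.ptp(SH[s][0],0))/2*.95
        rr=np.hypot(X[...,0]-x,X[...,1]-y); m=(rr<r)&(rr>.02)&(abs(X[...,2]-z)<.008)
        P=X[m]; A=np.c_[P[:,:2]-[x,y],np.ones(len(P))]
        out.append(np.r_[np.linalg.lstsq(A,P[:,2],rcond=None)[0],len(P)].round(3) if len(P)>20 else None)
    print(s,'expect',z,*out)
E
python3 chk.py f1
```

```text
t 22.65 tcp [ 0.3746 -0.2832  0.1848] jaw 0.561 F [ 0.7  0.4 -0.2] w 0.0423 j [-0.06  0.07  0.68  1.88 -0.06  1.2   1.2 ] tilt [0.0142 0.0032]
shift [-0.128  -0.2034 -0.0374] len 0.243
large expect 0.07 [-1.00e-03 -0.00e+00  7.00e-02  8.95e+02] [ 3.0e-03 -1.6e-02  7.1e-02  1.9e+02]
small expect 0.064 [1.10e-02 6.00e-03 6.40e-02 2.82e+02] [-4.0e-03 -1.3e-02  6.5e-02  7.1e+01]
square expect 0.058 [-3.00e-03  1.00e-03  5.80e-02  5.08e+02] [-8.00e-03 -1.00e-03  5.80e-02  2.05e+02]
oblong expect 0.054 [-1.00e-03 -4.00e-03  5.40e-02  2.51e+02] [-1.0e-02  2.0e-03  5.5e-02  7.4e+01]
```

View pics/sidef1.png

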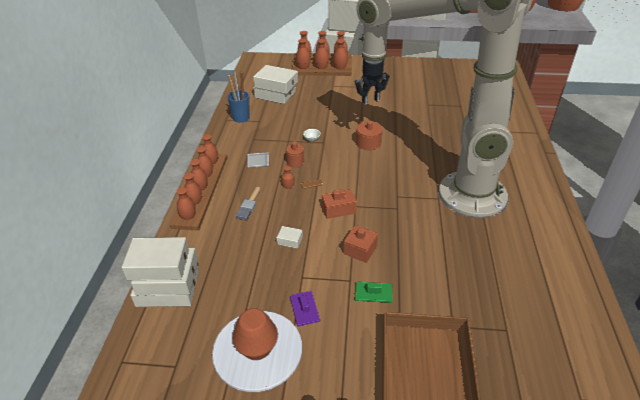

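View pics/topf1.png

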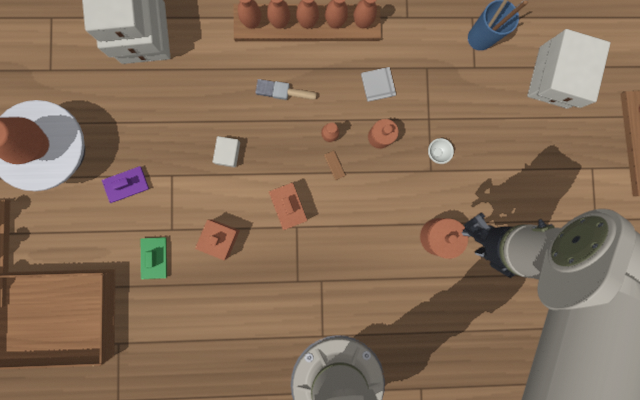

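```bash
python3 - <<'E'
from fit import *
p=np.load('pics/topf1.npz')['p'];q=np.load('pics/sidef1.npz')['p']
a=cv2.resize(p[175:270,190:315,::-1],(400,304),interpolation=2);b=cv2.resize(p[110:265,365:490,::-1],(245,304),interpolation=2)
c=cv2.resize(q[110:270,270:400,::-1],(247,304),interpolation=2)
cv2.imwrite('pics/fin.png',np.c_[a[:, :],b][:,:]);cv2.imwrite('pics/fin2.png',cv2.resize(q[110:270,270:400,::-1],None,fx=3.7,fy=3.7,interpolation=2))
# union silhouette fits of seated lid+jar: jar prism to H+.008 + knob
import fit
orig=fit.prisms
fit.prisms=lambda k,s:[(SH[s][0],0,H[s]+.008),(SH[s][1],H[s]+.008,H[s]+.036)]
for s,(x,y,w) in {'large':(.373,-.2808,0),'square':(.381,.2993,1.169),'oblong':(.4614,.119,.345),'small':(.6465,-.132,0)}.items():
    print(s,[fit.fit(n,im,'x',s,x,y,(w,)) for n,im in (('top',p),('side',q))])
E
```

```text
Traceback (most recent call last):
ValueError: all the input array dimensions except for the concatenation axis must match exactly, but along dimension 1, the array at index 0 has size 400 and the array at index 1 has size 245
```

```bash
python3 - <<'E'
from fit import *
p=np.load('pics/topf1.npz')['p'];q=np.load('pics/sidef1.npz')['p']
a=cv2.resize(p[175:270,190:315,::-1],(400,304),interpolation=2);c=cv2.resize(q[110:270,270:400,::-1],(380,304),interpolation=2)
cv2.imwrite('pics/fin.png',np.hstack([a,c]))
import fit
fit.prisms=lambda k,s:[(SH[s][0],0,H[s]+.008),(SH[s][1],H[s]+.008,H[s]+.036)]
for s,(x,y,w) in {'large':(.373,-.2808,0),'square':(.381,.2993,1.169),'oblong':(.4614,.119,.345),'small':(.6465,-.132,0)}.items():
    print(s,[fit.fit(n,im,'x',s,x,y,(w,)) for n,im in (('top',p),('side',q))])
E
```

```text
large [(array([ 0.3738, -0.2802]), np.float64(0.949)), (array([ 0.372 , -0.2841]), np.float64(0.967))]
square [(array([0.3824, 0.2981, 1.1785]), np.float64(0.942)), (array([0.3813, 0.2974, 1.126 ]), np.float64(0.96))]
oblong [(array([0.4622, 0.1184, 0.3504]), np.float64(0.972)), (array([0.4604, 0.1179, 0.3523]), np.float64(0.975))]
small [(array([ 0.6467, -0.1317]), np.float64(0.965)), (array([ 0.6462, -0.1325]), np.float64(0.61))]
```

View pics/fin.png

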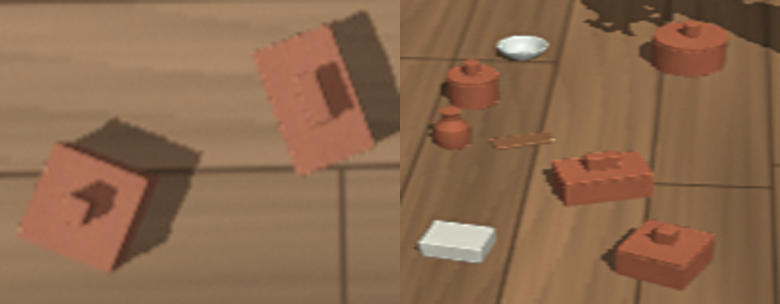

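All four lids are seated level, at the expected heights and in line with their jars. The jars, vase and mould are where they were, and the gripper is clear. Handing in.

```bash
python3 -c "
from workcell import robot
print(robot.sign_off())"
```

```text
the job is handed in; nothing more can be done
None
```

All four terracotta lids are on their own jars, and the job was handed in at about 23 s of the 131 s allowed. I placed them in the order oblong, square, small round, large round. Each was picked up by its knob, lowered to a light contact of at most about 12 N, and then released.

**Seating:** In the last pictures, from both cameras, every lid's plate is within 1 mm of its seated height. All are level to within about 1°.

**Alignment and bystanders:** The oblong and square lids look in line with their jars. The jars stayed within about 2–3 mm of where they started, which is roughly the measuring accuracy. By eye, the bottle vase and mould block are where they were, and I left the green and purple lids alone.

**Checks that disagreed:**
- The square jar's angle came out 0.05 rad apart between the two cameras. The close crop shows its sides in line.
- The side camera's outline fit for the small jar was poor, because the vase overlaps it in that view. I relied on the top camera and the depth readings there.
- One early slope reading of the small lid showed about 3°. It came from few pixels, and the final readings were under 1°.

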